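# Shut and lock the valuables drawer in the walk-in closet

## Robot

A 6-joint arm with a two-finger parallel gripper is mounted at the origin on the work surface. World frame = base frame: x ahead of the robot, y to its left, z up, the work surface at z = 0. Lengths are in m, angles in rad, forces in N, time in s.
With the tool pointing down it reaches from about 0.4 to 0.825 m from the base axis. Payload 7 kg.
Tool frame: the origin (TCP) lies midway between the tips of the shut fingers; the grasp point (between the pads) lies 19 mm behind it (r.grasp_offset is the distance from the TCP to the grasp point, in m); z points along the fingers, y is the line along which they close (so a half turn about z gives the same grasp; the last joint's range is limited). The gripper opens to 85 mm and grips with 20 to 120 N. Pads are 22 mm wide; open, the fingers measure 114 mm over their backs; the gripper's body (76 mm by 85 mm) begins 54 mm behind the grasp point. The pads swing forward as they close: fully open they stand 13 mm farther back than shut.
Start: joints at [1.587, 0.359, 0.012, 0, -1.224, -0.288], TCP at [0.181, 0.65, 0.211] pointing down, gripper open.
Joint ranges: [-3.07, 3.07], [-1.43, 2.12], [-1.02, 1.25], [-3.03, 1.67], [-3.05, -0], [-3.03, 3.03]. Speed limits (rad/s): [2.39, 2.39, 3.01, 3.14, 3.14, 3.14].

## Interface

Orientations are given as a unit quaternion [w, x, y, z].
In Python, from bench import r gives the robot as it stands.
- The arm moves only by the tool jog_arm, never from a script. Its argument "targets" is a list of rows, each a list of 2 entries, a list of its own where there are three numbers: the shift along the tool's x, y, z in cm, then the turn about the tool's z in degrees. In form: [[[x, y, z], yaw], ...]. A call has 1 to 20 rows; each row shifts and turns the commanded pose from where the row before left it, along the tool's axes as they then stand; what a row does not reach is not made up. A row lasts 1/8 s, in which the tool goes at most 62.5 mm and 10.7 degrees, less where a joint would pass 70% of its speed; a pose out of reach is approached as far as the arm can. A call is refused whole if a number of a shift passes 6.25 or a number of a turn 10.7, either way. A call with a gripper value outside its range is refused whole. "fingers" is the closure, from 0 (fully open) to 1 (shut), set as the call begins (left out, the last holds). The fingers move at their own pace and stop on an object; "grip_force" is the grip in N (left out, the last holds). Time passes only in rows, so rows that do not move let the fingers close. It gives the time, the measured TCP pose, the force, the opening and the grip force at its end, in the units of the state.
- r.state(): the state, without advancing time (a new reading comes with each control period).
- r.snapshot(name): name is "scene" or "side" or "wrist"; returns a dict with "color" (480x640x3 uint8, red, green, blue), "z_map" (480x640 float32, m along the optical axis (not along the pixel's ray), 0 where there is no reading), "fx", "fy", "cx", "cy" (pixels), "R" (3x3) and "t" (3): a world point X has camera coordinates R X + t. Camera axes: x right, y down, z forward; pixel columns grow to the right and rows downward; lengths in m; the calibration is good to about 2 mm. A picture is of the moment at which its call begins.
- r.job_done(): hands the job in; it is judged then, once.
The state is a dict: "t": time; "joint_positions": joint angles; "joint_vel": joint speeds; "joint_efforts": joint torques, N m; "eef_pos": TCP position; "tool_rot": TCP orientation; "force": force on the tool from outside, world axes, zero at the start; "wrist_torque": the same for the moment, N m; "opening": opening from 0.0 (shut) to 1.0 (fully open); "finger_force": force on a finger pad.
Only numpy, scipy, OpenCV 4.12 (cv2) and the standard library are available. Lean on these libraries where they do the work, as an engineer would, in place of code of your own. Each camera call takes 0.05 s, during which the arm holds its last target. There are 200 camera calls.

## Task

Lock up the valuables unit: with the closed fingers push its open drawer fully home, then press the blue key on top all the way down and let it come up again, then press the red key all the way down, keep it down for two seconds and let go. Press no key while the drawer is still open, do not press the yellow or green key at all, and leave the things standing on and around the unit where they are; nothing is to be gripped or lifted.

Things in the scene. Friction and masses are not known exactly. Their poses are not given: they have to be found in the camera images.
- unit: low grey fixed unit, 260 (x, depth) x 340 (y) x 100 (z) mm: one dark wooden drawer in front, four coloured keys on a black strip on top. Origin: centre of its underside. x points to its back, z up. The keys stand in a row along y, 30 mm in front of the top's centre, 65 mm apart, in varying order; three loose things up to 52 mm tall stand about 75 mm behind the centre
- drawer (a joint): how far the drawer is open, in m: 0 fully shut, 0.03 to 0.07 at the start, slides straight along the unit's -x (towards the robot) up to 0.14. It stays where it is left (friction under 3 N) and stops hard at 0
- drawer_face (a point): middle of the outer face of the drawer front, 60 mm above the counter, moving with the drawer. The front is a flat upright board without a handle, 336 mm wide (y), 15 mm thick, from 6 to 86 mm above the counter. Axes as the unit's (x into the unit). When shut, this point lies 130 mm in front (-x) of the unit's origin
- blue_key_top (a point): top centre of the blue round key: 28 mm across, standing 10 mm proud of a 44 mm aluminium collar that is 12 mm high on the unit's top; at rest its top is 122 mm above the counter. z up. The point goes down with the key
- blue_key (a joint): travel of the blue key in m: 0 at rest, grows as it is pressed straight down, 0.006 fully down (about 1.5 N to start, 5 N fully down); springs back when released
- red_key_top (a point): top centre of the red round key: 28 mm across, standing 10 mm proud of a 44 mm aluminium collar that is 12 mm high on the unit's top; at rest its top is 122 mm above the counter. z up. The point goes down with the key
- red_key (a joint): travel of the red key in m: 0 at rest, grows as it is pressed straight down, 0.006 fully down (about 1.5 N to start, 5 N fully down); springs back when released
- yellow_key_top (a point): top centre of the yellow round key: 28 mm across, standing 10 mm proud of a 44 mm aluminium collar that is 12 mm high on the unit's top; at rest its top is 122 mm above the counter. z up. The point goes down with the key
- yellow_key (a joint): travel of the yellow key in m: 0 at rest, grows as it is pressed straight down, 0.006 fully down (about 1.5 N to start, 5 N fully down); springs back when released
- green_key_top (a point): top centre of the green round key: 28 mm across, standing 10 mm proud of a 44 mm aluminium collar that is 12 mm high on the unit's top; at rest its top is 122 mm above the counter. z up. The point goes down with the key
- green_key (a joint): travel of the green key in m: 0 at rest, grows as it is pressed straight down, 0.006 fully down (about 1.5 N to start, 5 N fully down); springs back when released
- polish_tin: loose flat shoe polish tin with red lid, 66 mm across, 25 mm high, standing on the rear of the unit's top. Origin: centre of its underside
- ring_box: loose purple ring box, 50 x 50 x 40 mm, standing on the rear of the unit's top. Origin: centre of its underside
- cream_jar: loose white jar with brass lid, 50 mm across, 51 mm high, standing on the rear of the unit's top. Origin: centre of its underside
- spray_can: loose blue spray can, 52 mm across, 160 mm high, standing on the counter to the left of the unit. Origin: centre of its underside
- scent_bottle: loose amber glass bottle with brass cap, 48 mm across, 100 mm high, standing on the counter to the left of the unit. Origin: centre of its underside
- shoe_brush: loose wooden shoe brush with black bristles down, 150 (x) x 50 (y) x 40 mm, on the counter to the right of the unit. Origin: centre of its underside
- shoe_box: loose cardboard shoe box with red lid, 206 (x) x 136 (y) x 100 mm, on the counter to the right of the unit. Origin: centre of its underside
Things that resemble listed ones, but are neither listed nor needed, are in the scene too. Several things have the shape of the ring_box; the one meant has the colours described above.

How it is judged:
By the outcome, as a careful person would: the job done as asked, in the order asked, and still so for the second after the job is handed in, with the robot touching nothing.
It also fails if it takes over 48 s, if anything falls off the work surface, if the arm or the gripper's body presses on something with over 40 N, if the wrist force passes 120 N, or if a joint passes its speed limit or range.

## Working session

There is one attempt and no reset: what is moved stays moved. The work goes in short steps, Python scripts to look and compute and a tool call to move; the robot and the scene stay as the last step left them, time stands still between calls to the robot, and variables do not carry over. Pictures are saved under pics/ and viewed, at most 10 in all, crops included, and the job is handed in when it is done.

Besides the shell and the picture viewer there is one more tool, called after "Request:" by a JSON object that holds its "method" and its "body", one argument or row to a line. jog_arm: Moves the arm, as the interface text tells. Its arguments: {"type":"object","properties":{"targets":{"type":"array","items":{"type":"array"}},"fingers":{"type":"number"},"grip_force":{"type":"number"}},"required":["targets"]}

```bash
mkdir -p pics; ls; cat > h.py <<'E'
import numpy as np, cv2
from bench import r
def snap(n,f=None):
    s=r.snapshot(n)
    if f: cv2.imwrite('pics/'+f,s['color'][:,:,::-1])
    return s
def pts(s):
    v,u=np.mgrid[0:480,0:640]; z=s['z_map']
    c=np.stack([(u-s['cx'])/s['fx']*z,(v-s['cy'])/s['fy']*z,z],-1)
    return (c-s['t'])@s['R']      # R^T (c-t)
def ray(s,u,v,h):
    o=-s['R'].T@s['t']; d=s['R'].T@np.array([(u-s['cx'])/s['fx'],(v-s['cy'])/s['fy'],1])
    return o+d*(h-o[2])/d[2]
E
python3 - <<'E'
from h import *
for n in('scene','side'):
    s=snap(n,n+'1.png'); np.savez(n+'1.npz',**s); print(n,(-s['R'].T@s['t']).round(3))
st=r.state(); print(st)
E
```

```text
pics
scene [ 1.299 -0.136  0.996]
side [0.437 1.008 0.996]
{'t': 0.1, 'joint_positions': array([ 1.58711554e+00,  3.59312472e-01,  1.11646630e-02, -3.09206427e-04,
       -1.22411030e+00, -2.88084172e-01]), 'joint_vel': array([ 0.00090507, -0.00011319,  0.00211528, -0.00045816,  0.00102246,
       -0.0006011 ]), 'joint_efforts': array([-1.80325602e-03, -5.84769452e+01,  2.94108260e+01,  6.95469528e+00,
       -3.20428197e-03,  1.05407292e-05]), 'eef_pos': array([0.18110628, 0.64977408, 0.21006526]), 'tool_rot': array([ 7.44483394e-04,  9.90774765e-01, -1.35516822e-01, -3.28718457e-05]), 'force': array([ 0.17434339,  0.44361332, -0.52747287]), 'wrist_torque': array([ 0.00917448,  0.0179007 , -0.02818261]), 'finger_force': 0.0, 'opening': 1.001672804205002}
```

View pics/scene1.png

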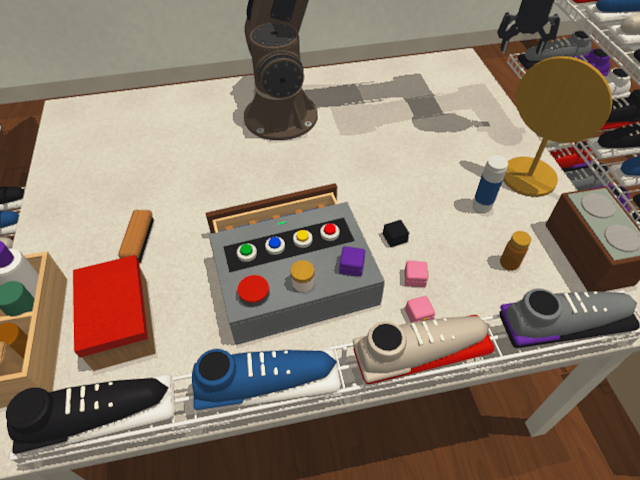

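View pics/side1.png

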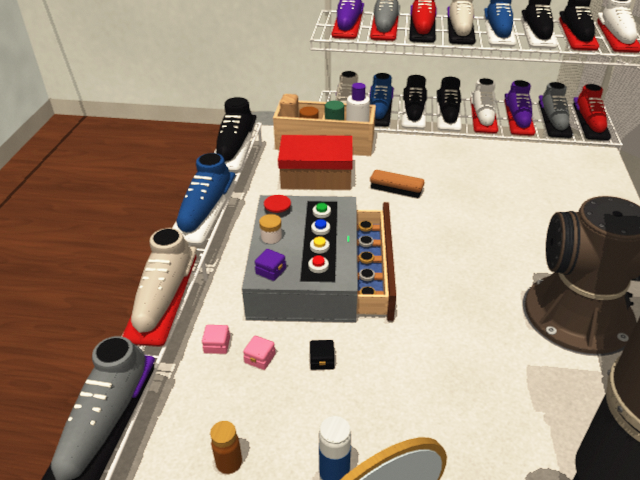

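The scene view shows keys green (246,251), blue (275,243), yellow (302,236) and red (330,230), with the open drawer's front at about (272,208). In the side view the keys are at (321,210), (320,227), (319,243) and (318,263), with the drawer front at about (389,260).

```bash
cat > m.py <<'E'
from h import *
def keys(s,seed,sz=9):
    out={}
    hsv=cv2.cvtColor(s['color'],cv2.COLOR_RGB2HSV).astype(int)
    hr={'green':(45,85),'blue':(100,130),'yellow':(18,35),'red':(-8,8)}
    for k,(u,v) in seed.items():
        h=hsv[...,0].copy()
        if k=='red': h[h>90]-=180
        m=((h>=hr[k][0])&(h<=hr[k][1])&(hsv[...,1]>140)&(hsv[...,2]>70)).astype(np.uint8)
        w=np.zeros_like(m); w[v-sz:v+sz+1,u-sz:u+sz+1]=1; m*=w
        y,x=np.nonzero(m); out[k]=(x.mean(),y.mean(),len(x))
    return out
def tri(a,pa,b,pb):
    P=lambda s:np.array([[s['fx'],0,s['cx']],[0,s['fy'],s['cy']],[0,0,1]])@np.c_[s['R'],s['t']]
    X=cv2.triangulatePoints(P(a),P(b),np.array(pa[:2]),np.array(pb[:2])).ravel(); return X[:3]/X[3]
E
python3 - <<'E'
from m import *
a=dict(np.load('scene1.npz'));b=dict(np.load('side1.npz'))
ka=keys(a,dict(green=(246,251),blue=(275,243),yellow=(302,236),red=(330,230)))
kb=keys(b,dict(green=(321,210),blue=(320,227),yellow=(319,243),red=(318,263)))
K=[]
for k in ka:
    print(k,ka[k][2],kb[k][2],tri(a,ka[k],b,kb[k]).round(4),ray(a,*ka[k][:2],.12).round(4),ray(b,*kb[k][:2],.12).round(4))
    K.append((ray(a,*ka[k][:2],.12)+ray(b,*kb[k][:2],.12))/2)
K=np.array(K); d=K[3]-K[0]; print('len',np.linalg.norm(d)/3); yv=d/np.linalg.norm(d); xv=np.array([yv[1],-yv[0],0]); print('yaw',np.degrees(np.arctan2(xv[1],xv[0])))
o=K.mean(0)+.03*xv; print('origin',o, 'x',xv)
# drawer face/top via depth, in unit frame
for n,s in(('scene',a),('side',b)):
    p=pts(s); q=np.stack([(p-o)@xv,(p-o)@yv,p[...,2]],-1)
    m=(s['z_map']>0)&(abs(q[...,1])<.15)&(q[...,0]<-.135)&(q[...,0]>-.3)
    t=m&(q[...,2]>.075)&(q[...,2]<.1); f=m&(q[...,2]>.03)&(q[...,2]<.07)
    print(n,t.sum(),np.percentile(q[t],[2,50,98],axis=0).round(4).tolist() if t.sum() else '')
    t=(abs(q[...,1])<.16)&(abs(q[...,0])<.125)&(s['z_map']>0); 
    print('max z',np.percentile(q[t][:,2],[30,50,99.9]))
E
```

```text
green 104 81 [ 0.6017 -0.1648  0.1172] [ 0.6039 -0.1647  0.12  ] [ 0.6011 -0.1611  0.12  ]
blue 106 92 [ 0.5953 -0.0999  0.1173] [ 0.5967 -0.1004  0.12  ] [ 0.5951 -0.096   0.12  ]
yellow 108 108 [ 0.5891 -0.0353  0.1179] [ 0.59   -0.0359  0.12  ] [ 0.589  -0.0322  0.12  ]
red 108 112 [0.5824 0.0297 0.1181] [0.5832 0.029  0.12  ] [0.5824 0.0323 0.12  ]
len 0.06484959248899519
yaw 5.802694078930439
origin [ 0.62252893 -0.06307557  0.12      ] x [0.99487596 0.10110308 0.        ]
scene 848 [[-0.1969, -0.1443, 0.0754], [-0.1851, -0.0024, 0.0845], [-0.1798, 0.1438, 0.0891]]
max z [0.0992302  0.10051491 0.15344574]
side 578 [[-0.1966, -0.1427, 0.0769], [-0.1889, 0.0195, 0.0851], [-0.1819, 0.1465, 0.0894]]
max z [0.09903065 0.1004837  0.15348135]
```

```bash
python3 - <<'E'
from m import *
for n in('scene','side'):
    s=dict(np.load(n+'1.npz')); p=pts(s)
    m=(s['z_map']>0)&(p[...,2]>.03)&(p[...,1]>.13)&(p[...,0]>.1)&(p[...,0]<.85)&(p[...,1]<.9)
    c,l,st,_=cv2.connectedComponentsWithStats(m.astype(np.uint8))
    for i in range(1,c):
        if st[i,4]>60: q=p[l==i]; print(n,st[i],np.percentile(q,[2,98],axis=0).round(3).tolist())
xv=np.array([.9949,.1011,0]);yv=np.array([-.1011,.9949,0]);o=np.array([.6225,-.0631,0])
e=r.state()['eef_pos']
print('unit frame start',(e-o)@xv,(e-o)@yv)
for x,y in((-.221,-.04),(-.2,.3)): print(o+x*xv+y*yv)
E
```

```text
scene [ 498    0   63   55 1868] [[0.157, 0.579, 0.256], [0.219, 0.712, 0.402]]
scene [ 516   57   97  115 6702] [[0.353, 0.567, 0.112], [0.506, 0.69, 0.365]]
scene [ 475  156   33   51 1042] [[0.479, 0.44, 0.035], [0.523, 0.485, 0.163]]
scene [ 549  187   91  102 6360] [[0.597, 0.597, 0.034], [0.81, 0.709, 0.13]]
scene [384 220  26  22 347] [[0.53, 0.182, 0.031], [0.58, 0.232, 0.044]]
scene [503 231  29  34 657] [[0.669, 0.434, 0.032], [0.71, 0.475, 0.103]]
scene [406 261  23  21 407] [[0.657, 0.191, 0.031], [0.709, 0.242, 0.043]]
scene [407 296  29  25 464] [[0.757, 0.169, 0.032], [0.804, 0.217, 0.043]]
side [ 572  317   68  163 6224] [[0.202, 0.633, 0.429], [0.23, 0.691, 0.616]]
side [201 325  28  21 473] [[0.754, 0.174, 0.031], [0.802, 0.222, 0.044]]
side [243 336  31  26 502] [[0.654, 0.197, 0.031], [0.706, 0.248, 0.043]]
side [309 340  25  23 519] [[0.527, 0.187, 0.031], [0.577, 0.237, 0.043]]
side [ 318  416  129   64 4915] [[0.344, 0.455, 0.058], [0.516, 0.655, 0.369]]
side [ 210  421   30   45 1087] [[0.663, 0.443, 0.033], [0.704, 0.483, 0.102]]
unit frame start -0.36707104115248607 0.7538633244437531
[ 0.4066711 -0.1252391  0.       ]
[0.39319 0.21515 0.     ]
```

Request:
{"method": "jog_arm", "body": {
  "targets": [
    [[0,0,0],-7.1],
    [[0,0,0],-7.1],
    [[0,0,0],-7.2]
  ],
  "fingers": 1
}}

```text
t: 0.48
eef_pos: [0.1811, 0.6499, 0.2104]
tool_rot: [0.0, 0.999, 0.053, -0.0]
force: [-0.6, 0.2, 0.0]
opening: 0.381
finger_force: 0.0
```

Request:
{"method": "jog_arm", "body": {
  "targets": [
    [[0.2,2.9,0],0],
    [[0.2,2.9,0],0],
    [[0.2,2.9,0],0],
    [[0.2,2.9,0],0],
    [[0.2,2.9,0],0],
    [[0.2,2.9,0],0],
    [[0.2,2.9,0],0],
    [[0.2,2.9,0],0],
    [[1.9,2.65,0],0],
    [[1.9,2.65,0],0],
    [[1.9,2.65,0],0],
    [[1.9,2.65,0],0],
    [[1.9,2.65,0],0],
    [[1.9,2.65,0],0],
    [[1.9,2.65,0],0],
    [[1.9,2.65,0],0]
  ]
}}

```text
t: 2.48
eef_pos: [0.3939, 0.2245, 0.2108]
tool_rot: [0.0, 0.999, 0.051, -0.0]
force: [-0.2, 1.0, -0.1]
opening: -0.001
finger_force: 0.0
```

Request:
{"method": "jog_arm", "body": {
  "targets": [
    [[0,2.9,0],0],
    [[0,2.9,0],0],
    [[0,2.9,0],0],
    [[0,2.9,0],0],
    [[0,2.9,0],0],
    [[0,2.9,0],0],
    [[0,2.9,0],0],
    [[0,2.9,0],0],
    [[0,2.9,0],0],
    [[0,2.9,0],0],
    [[0,2.9,0],0],
    [[0,2.9,0],0],
    [[0,0,0],0],
    [[0,0,0],0]
  ]
}}

```text
t: 4.22
eef_pos: [0.4285, -0.1206, 0.2107]
tool_rot: [-0.0, 0.999, 0.05, -0.0]
force: [-0.5, 0.2, -0.4]
opening: 0.003
finger_force: 0.0
```

```bash
cat >> m.py <<'E'
xv=np.array([.9949,.1011,0]);yv=np.array([-.1011,.9949,0]);o=np.array([.6225,-.0631,0])
def U(p): return np.array([(p-o)@xv,(p-o)@yv,p[2]]).round(4)
def yaw(q): w,x,y,z=q; return np.degrees(np.arctan2(2*(x*y+w*z),1-2*(y*y+z*z)))
def where():
    s=r.state(); print('t',s['t'],'unit',U(s['eef_pos']),'yaw',yaw(s['tool_rot']).round(2),'F',s['force'].round(2),'w',s['eef_pos'].round(4))
E
python3 -c "
from m import *
where();snap('wrist','w1.png');print(r.state()['joint_positions'].round(2))"
```

```text
t 4.225 unit [-0.1989 -0.0376  0.2107] yaw 5.78 F [-0.54  0.24 -0.39] w [ 0.4285 -0.1206  0.2107]
[ 0.17 -0.03 -0.47 -0.   -1.14  1.5 ]
```

Request:
{"method": "jog_arm", "body": {
  "targets": [
    [[-1.5,0,0],0],
    [[-1.5,0,0],0],
    [[0,0,2.5],0],
    [[0,0,2.5],0],
    [[0,0,2.5],0],
    [[0,0,2.5],0],
    [[0,0,2.5],0],
    [[0,0,2.5],0],
    [[0,0,0],0],
    [[0,0,0],0]
  ]
}}

```text
t: 5.52
eef_pos: [0.3992, -0.1236, 0.0619]
tool_rot: [0.0, 0.999, 0.051, 0.001]
force: [-0.3, 0.4, 0.4]
opening: 0.001
finger_force: 0.0
```

```bash
python3 -c "
from m import *
where();snap('side','s2.png')"
```

```text
t 5.525 unit [-0.2283 -0.0376  0.0619] yaw 5.87 F [-0.27  0.41  0.36] w [ 0.3992 -0.1236  0.0619]
```

View pics/s2.png

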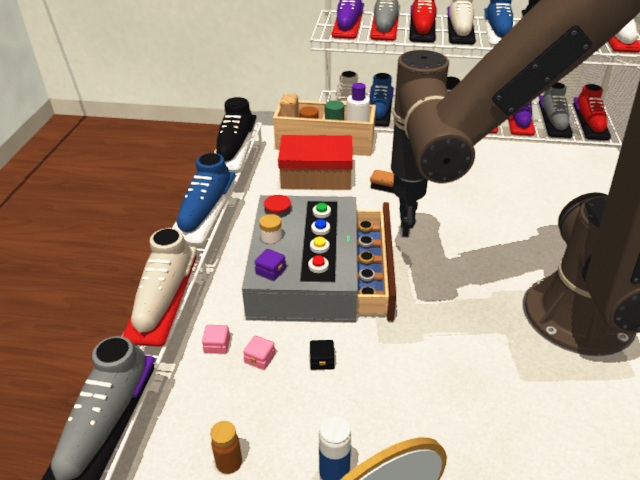

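The closed fingertips (405,233) stand just in front of the drawer front (390,235). Next I push.

Request:
{"method": "jog_arm", "body": {
  "targets": [
    [[0.8,0,0],0],
    [[0.8,0,0],0],
    [[0.8,0,0],0],
    [[0.8,0,0],0],
    [[0.8,0,0],0],
    [[0.8,0,0],0],
    [[0.8,0,0],0],
    [[0.8,0,0],0],
    [[0.8,0,0],0],
    [[0.6,0,0],0],
    [[0,0,0],0]
  ]
}}

```text
t: 6.95
eef_pos: [0.4775, -0.1156, 0.0609]
tool_rot: [-0.0, 0.999, 0.051, 0.0]
force: [0.3, 0.5, -0.7]
opening: 0.004
finger_force: 0.0
```

Request:
{"method": "jog_arm", "body": {
  "targets": [
    [[0.3,0,0],0],
    [[0.2,0,0],0],
    [[0.2,0,0],0],
    [[0,0,0],0]
  ]
}}

```text
t: 7.45
eef_pos: [0.4837, -0.115, 0.0609]
tool_rot: [-0.0, 0.999, 0.051, 0.0]
force: [-0.6, 1.4, -0.6]
opening: 0.002
finger_force: 0.3
```

```bash
python3 -c "
from m import *
where()"
```

```text
t 7.45 unit [-0.1433 -0.0376  0.0609] yaw 5.83 F [-0.58  1.4  -0.64] w [ 0.4837 -0.115   0.0609]
```

Request:
{"method": "jog_arm", "body": {
  "targets": [
    [[0.2,0,0],0],
    [[0.1,0,0],0],
    [[0,0,0],0]
  ]
}}

```text
t: 7.82
eef_pos: [0.4867, -0.1147, 0.0609]
tool_rot: [0.0, 0.999, 0.051, 0.0]
force: [-0.1, 0.2, -0.0]
opening: -0.002
finger_force: 0.4
```

Request:
{"method": "jog_arm", "body": {
  "targets": [
    [[0.2,0,0],0],
    [[0,0,0],0]
  ]
}}

```text
t: 8.07
eef_pos: [0.4868, -0.1148, 0.0607]
tool_rot: [0.0, 0.999, 0.051, -0.002]
force: [-6.0, 0.8, 4.6]
opening: -0.001
finger_force: 3.1
```

Request:
{"method": "jog_arm", "body": {
  "targets": [
    [[0.2,0,0],0],
    [[0,0,0],0]
  ]
}}

```text
t: 8.32
eef_pos: [0.4868, -0.1149, 0.0604]
tool_rot: [0.0, 0.999, 0.05, -0.003]
force: [-11.2, 0.4, 8.3]
opening: -0.002
finger_force: 5.6
```

Request:
{"method": "jog_arm", "body": {
  "targets": [
    [[-0.5,0,0],0],
    [[-1,0,0],0],
    [[-1.5,0,0],0],
    [[0,0,-2.5],0],
    [[0,0,-2.5],0],
    [[0,0,-2.5],0],
    [[0,0,-2.5],0],
    [[0,0,0],0],
    [[0,0,0],0]
  ]
}}

```text
t: 9.45
eef_pos: [0.4598, -0.1174, 0.1605]
tool_rot: [-0.0, 0.999, 0.051, -0.0]
force: [-0.3, -0.1, -0.9]
opening: 0.003
finger_force: 0.0
```

```bash
python3 - <<'E'
from m import *
where()
for n in('scene','side'):
    s=snap(n,n+'3.png'); np.savez(n+'3.npz',**s)
    p=pts(s); q=np.stack([(p-o)@xv,(p-o)@yv,p[...,2]],-1)
    t=(s['z_map']>0)&(abs(q[...,1])<.15)&(q[...,0]<-.1)&(q[...,0]>-.3)&(q[...,2]>.075)&(q[...,2]<.092)
    print(n,t.sum(),np.percentile(q[t],[2,50,98],axis=0).round(4).tolist())
i=np.hstack([cv2.imread('pics/scene3.png')[150:350,180:420],cv2.imread('pics/side3.png')[150:350,220:460]])
cv2.imwrite('pics/c3.png',cv2.resize(i,(800,333)))
E
```

```text
t 9.45 unit [-0.1673 -0.0376  0.1605] yaw 5.81 F [-0.27 -0.06 -0.9 ] w [ 0.4598 -0.1174  0.1605]
scene 106 [[-0.1312, -0.1439, 0.0823], [-0.1274, -0.0025, 0.086], [-0.1236, 0.1413, 0.0894]]
side 514 [[-0.1288, -0.143, 0.0814], [-0.122, 0.0148, 0.0855], [-0.1151, 0.1431, 0.0893]]
```

View pics/c3.png

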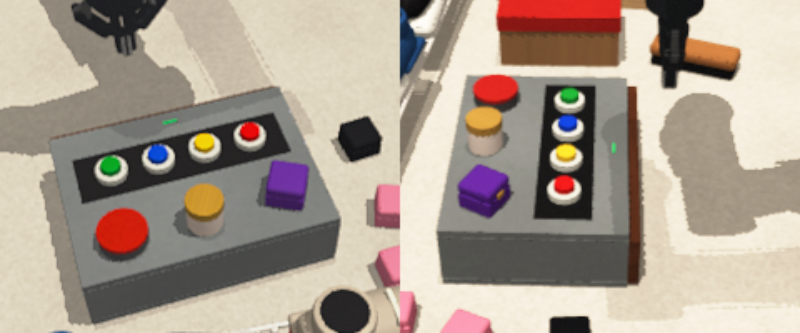

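The drawer front now sits flush against the unit in both views: the brown edge is at the unit's front in the right-hand crop at (632,185). Next is the blue key.

Request:
{"method": "jog_arm", "body": {
  "targets": [
    [[2.2,-0.1,0],0],
    [[2.3,-0.1,0],0],
    [[2.3,-0.1,0],0],
    [[2.3,-0.1,0],0],
    [[2.3,-0.1,0],0],
    [[2.3,0,0],0],
    [[0,0,1.5],0],
    [[0,0,1.0],0],
    [[0,0,0.4],0],
    [[0,0,0],0],
    [[0,0,0],0]
  ]
}}

```text
t: 10.92
eef_pos: [0.5965, -0.0985, 0.1325]
tool_rot: [0.0, 0.999, 0.051, 0.0]
force: [-0.1, 0.4, -0.4]
opening: 0.001
finger_force: 0.0
```

```bash
python3 - <<'E'
from m import *
where()
a=snap('scene');b=snap('side')
i=np.hstack([a['color'][150:350,180:420],b['color'][150:350,220:460]])
cv2.imwrite('pics/c4.png',cv2.resize(i,(800,333))[:,:,::-1])
E
```

```text
t 10.925 unit [-0.0294 -0.0326  0.1325] yaw 5.83 F [-0.12  0.4  -0.36] w [ 0.5965 -0.0985  0.1325]
```

View pics/c4.png

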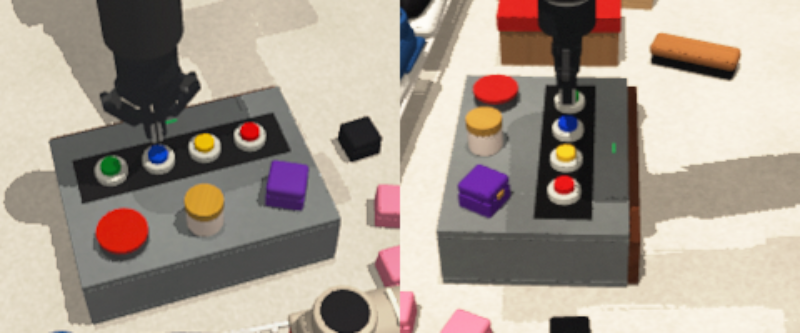

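The fingertips stand over the blue key, at (157,150) in the left crop and (567,115) in the right. I press in steps.

Request:
{"method": "jog_arm", "body": {
  "targets": [
    [[0,0,0.5],0],
    [[0,0,0.4],0],
    [[0,0,0.3],0],
    [[0,0,0.2],0],
    [[0,0,0],0]
  ]
}}

```text
t: 11.65
eef_pos: [0.5963, -0.0985, 0.1177]
tool_rot: [0.0, 0.999, 0.051, -0.0]
force: [0.1, 0.4, -0.3]
opening: -0.0
finger_force: 0.0
```

Request:
{"method": "jog_arm", "body": {
  "targets": [
    [[0,0,0.2],0],
    [[0,0,0.2],0],
    [[0,0,0],0]
  ]
}}

```text
t: 12.02
eef_pos: [0.5962, -0.0985, 0.1137]
tool_rot: [0.0, 0.999, 0.051, -0.0]
force: [-0.1, 0.3, -0.9]
opening: -0.001
finger_force: 0.0
```

```bash
python3 - <<'E'
from m import *
where()
a=snap('scene');b=snap('side')
np.savez('scene5.npz',**a);np.savez('side5.npz',**b)
i=np.hstack([a['color'][200:270,230:310],b['color'][180:250,280:360]])
cv2.imwrite('pics/c5.png',cv2.resize(i,(800,350),interpolation=cv2.INTER_CUBIC)[:,:,::-1])
E
```

```text
t 12.025 unit [-0.0297 -0.0326  0.1137] yaw 5.83 F [-0.08  0.35 -0.89] w [ 0.5962 -0.0985  0.1137]
```

View pics/c5.png

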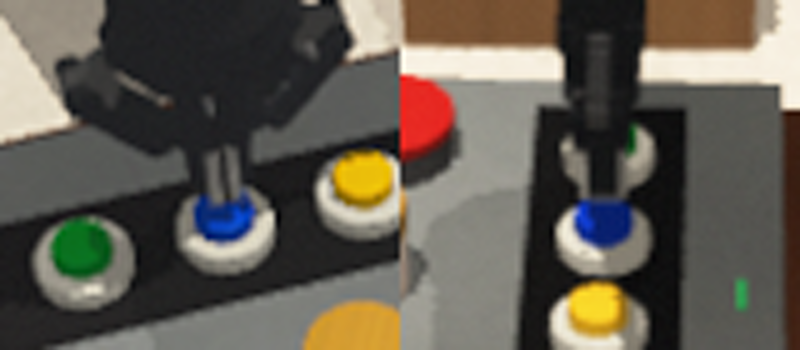

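The tip is centred over the blue key and just touching or above it, and the key still looks up. I lower further in small, force-checked steps.

Request:
{"method": "jog_arm", "body": {
  "targets": [
    [[0,0,0.2],0],
    [[0,0,0],0]
  ]
}}

```text
t: 12.38
eef_pos: [0.5963, -0.0985, 0.1117]
tool_rot: [-0.0, 0.999, 0.051, -0.0]
force: [0.7, -0.2, -0.1]
opening: -0.001
finger_force: 0.0
```

Request:
{"method": "jog_arm", "body": {
  "targets": [
    [[0,0,0.2],0],
    [[0,0,0],0]
  ]
}}

```text
t: 12.62
eef_pos: [0.5962, -0.0985, 0.1097]
tool_rot: [-0.0, 0.999, 0.051, -0.0]
force: [0.3, -0.5, -0.7]
opening: -0.002
finger_force: 0.0
```

Request:
{"method": "jog_arm", "body": {
  "targets": [
    [[0,0,0.2],0],
    [[0,0,0],0]
  ]
}}

```text
t: 12.88
eef_pos: [0.5963, -0.0985, 0.1077]
tool_rot: [-0.0, 0.999, 0.051, -0.0]
force: [-0.5, -1.1, 0.6]
opening: -0.002
finger_force: 0.0
```

```bash
python3 - <<'E'
from m import *
a=dict(np.load('scene5.npz'));b=dict(np.load('side5.npz'))
print(tri(a,(274.4,241.),b,(320.6,219.6)))
where()
a=snap('scene');b=snap('side')
for s,(u,v) in((a,(275,243)),(b,(320,227))):
    p=pts(s); print(p[v-12:v+8,u-0].round(3).tolist())
    print(keys(s,dict(blue=(u,v))))
i=np.hstack([a['color'][200:270,230:310],b['color'][180:250,280:360]])
cv2.imwrite('pics/c6.png',cv2.resize(i,(800,350),interpolation=cv2.INTER_CUBIC)[:,:,::-1])
E
```

```text
[ 0.59609922 -0.10060306  0.1259827 ]
t 12.875 unit [-0.0297 -0.0326  0.1077] yaw 5.82 F [-0.54 -1.07  0.58] w [ 0.5963 -0.0985  0.1077]
[[0.605, -0.096, 0.167], [0.605, -0.096, 0.164], [0.606, -0.097, 0.162], [0.607, -0.097, 0.16], [0.605, -0.097, 0.154], [0.606, -0.097, 0.152], [0.606, -0.098, 0.148], [0.607, -0.098, 0.147], [0.606, -0.098, 0.142], [0.605, -0.098, 0.137], [0.606, -0.099, 0.135], [0.607, -0.099, 0.132], [0.6, -0.099, 0.12], [0.607, -0.099, 0.126], [0.604, -0.1, 0.119], [0.609, -0.1, 0.121], [0.611, -0.1, 0.12], [0.609, -0.101, 0.114], [0.612, -0.101, 0.114], [0.612, -0.101, 0.111]]
{'blue': (np.float64(274.1111111111111), np.float64(244.0793650793651), 63)}
[[0.594, -0.085, 0.153], [0.593, -0.08, 0.153], [0.594, -0.082, 0.149], [0.595, -0.093, 0.138], [0.594, -0.086, 0.141], [0.594, -0.084, 0.139], [0.594, -0.086, 0.134], [0.595, -0.09, 0.128], [0.596, -0.094, 0.122], [0.596, -0.095, 0.119], [0.595, -0.087, 0.122], [0.594, -0.081, 0.124], [0.594, -0.084, 0.119], [0.594, -0.085, 0.115], [0.594, -0.085, 0.112], [0.594, -0.083, 0.11], [0.594, -0.081, 0.109], [0.593, -0.078, 0.108], [0.594, -0.08, 0.104], [0.594, -0.079, 0.102]]
{'blue': (np.float64(320.24615384615385), np.float64(224.6153846153846), 65)}
```

View pics/c6.png

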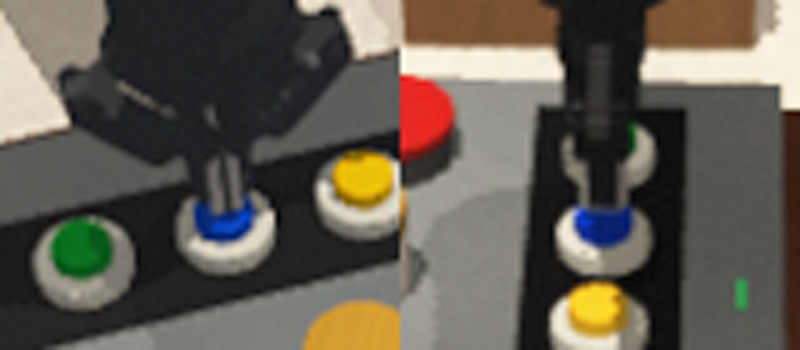

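Triangulating the tip shows it about 12 mm above the reported TCP, so it is only now reaching the key top. I continue by force.

Request:
{"method": "jog_arm", "body": {
  "targets": [
    [[0,0,0.2],0],
    [[0,0,0],0]
  ]
}}

```text
t: 13.22
eef_pos: [0.5963, -0.0985, 0.1057]
tool_rot: [-0.0, 0.999, 0.051, -0.0]
force: [-0.6, 0.3, 0.2]
opening: -0.002
finger_force: 0.0
```

Request:
{"method": "jog_arm", "body": {
  "targets": [
    [[0,0,0.2],0],
    [[0,0,0],0]
  ]
}}

```text
t: 13.48
eef_pos: [0.5962, -0.0985, 0.1037]
tool_rot: [0.0, 0.999, 0.051, -0.0]
force: [-0.4, 0.5, -0.8]
opening: 0.001
finger_force: 0.0
```

Request:
{"method": "jog_arm", "body": {
  "targets": [
    [[0,0,0.2],0],
    [[0,0,0],0]
  ]
}}

```text
t: 13.72
eef_pos: [0.5964, -0.0985, 0.1018]
tool_rot: [0.0, 0.999, 0.051, 0.0]
force: [0.1, 0.1, -0.0]
opening: 0.004
finger_force: 0.0
```

Request:
{"method": "jog_arm", "body": {
  "targets": [
    [[0,0,0.2],0],
    [[0,0,0],0]
  ]
}}

```text
t: 13.98
eef_pos: [0.5965, -0.0985, 0.1]
tool_rot: [0.0, 0.999, 0.051, 0.0]
force: [-0.5, -0.2, 3.0]
opening: -0.001
finger_force: 1.2
```

```bash
python3 - <<'E'
from m import *
where()
a=snap('scene');b=snap('side')
i=np.hstack([a['color'][200:270,230:310],b['color'][180:250,280:360]])
cv2.imwrite('pics/c7.png',cv2.resize(i,(800,350),interpolation=cv2.INTER_CUBIC)[:,:,::-1])
E
```

```text
t 13.975 unit [-0.0295 -0.0326  0.1   ] yaw 5.83 F [-0.5  -0.19  2.96] w [ 0.5965 -0.0985  0.1   ]
```

View pics/c7.png

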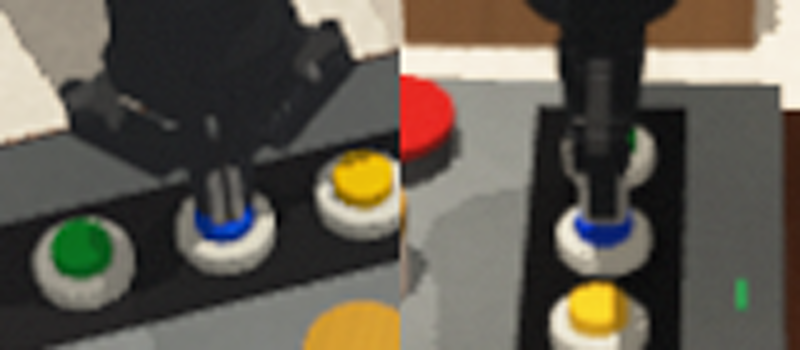

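Contact: 3 N at reading 0.100, with the tip resting on blue at (222,215) in the left crop. I press to the stop.

Request:
{"method": "jog_arm", "body": {
  "targets": [
    [[0,0,0.2],0],
    [[0,0,0],0]
  ]
}}

```text
t: 14.32
eef_pos: [0.5965, -0.0985, 0.0979]
tool_rot: [0.0, 0.999, 0.051, 0.0]
force: [-1.1, -0.6, 4.3]
opening: 0.001
finger_force: 1.7
```

Request:
{"method": "jog_arm", "body": {
  "targets": [
    [[0,0,0.2],0],
    [[0,0,0],0]
  ]
}}

```text
t: 14.58
eef_pos: [0.5965, -0.0986, 0.0959]
tool_rot: [0.0, 0.999, 0.051, 0.0]
force: [-1.2, 0.8, 4.9]
opening: -0.001
finger_force: 2.3
```

Request:
{"method": "jog_arm", "body": {
  "targets": [
    [[0,0,0.2],0],
    [[0,0,0],0]
  ]
}}

```text
t: 14.82
eef_pos: [0.5966, -0.0986, 0.0955]
tool_rot: [0.0, 0.999, 0.051, 0.0]
force: [-5.4, 1.9, 16.1]
opening: 0.002
finger_force: 7.8
```

Blue bottomed out (16 N at 0.0955). I release it, cross above yellow, and come down over red.

Request:
{"method": "jog_arm", "body": {
  "targets": [
    [[0,0,-0.5],0],
    [[0,0,-1.0],0],
    [[0,0,-2.5],0],
    [[0,0,0],0],
    [[0,-2.0,0],0],
    [[0,-2.5,0],0],
    [[0,-2.5,0],0],
    [[0,-2.5,0],0],
    [[0,-2.0,0],0],
    [[0,-1.5,0],0],
    [[0,0,0],0],
    [[0,0,1.5],0],
    [[0,0,1.0],0],
    [[0,0,0],0]
  ]
}}

```text
t: 16.58
eef_pos: [0.5823, 0.03, 0.1073]
tool_rot: [0.0, 0.999, 0.05, -0.001]
force: [-0.1, 0.1, 0.3]
opening: -0.0
finger_force: 0.0
```

```bash
python3 - <<'E'
from m import *
where()
a=snap('scene');b=snap('side')
i=np.hstack([a['color'][200:270,270:350],b['color'][210:280,280:360]])
cv2.imwrite('pics/c8.png',cv2.resize(i,(800,350),interpolation=cv2.INTER_CUBIC)[:,:,::-1])
E
```

```text
t 16.575 unit [-0.0306  0.0967  0.1073] yaw 5.77 F [-0.08  0.11  0.33] w [0.5823 0.03   0.1073]
```

View pics/c8.png

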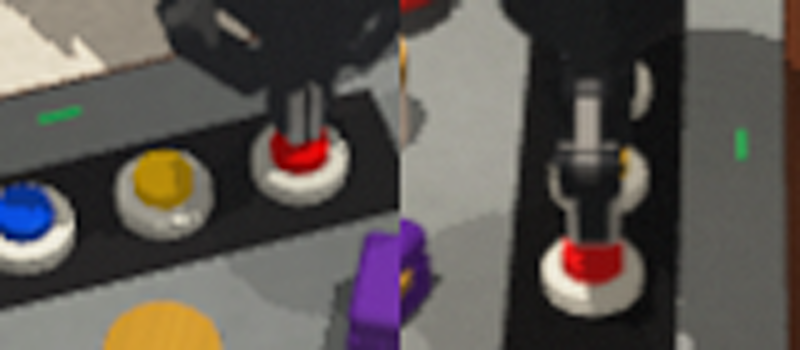

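The tip is over red at (305,140) in the left crop, and blue is up again at (25,212). I press red and hold.

Request:
{"method": "jog_arm", "body": {
  "targets": [
    [[0,0,0.5],0],
    [[0,0,0.4],0],
    [[0,0,0.3],0],
    [[0,0,0.15],0],
    [[0,0,0],0]
  ]
}}

```text
t: 17.3
eef_pos: [0.5834, 0.0308, 0.0958]
tool_rot: [0.0, 0.999, 0.051, 0.0]
force: [-2.1, -0.7, 5.0]
opening: 0.005
finger_force: 2.4
```

Request:
{"method": "jog_arm", "body": {
  "targets": [
    [[0,0,0.1],0],
    [[0,0,0],0]
  ]
}}

```text
t: 17.55
eef_pos: [0.5835, 0.0308, 0.0956]
tool_rot: [0.0, 0.999, 0.051, 0.001]
force: [-3.7, -0.0, 11.0]
opening: 0.0
finger_force: 5.4
```

Request:
{"method": "jog_arm", "body": {
  "targets": [
    [[0,0,0.05],0],
    [[0,0,0],0],
    [[0,0,0],0],
    [[0,0,0],0],
    [[0,0,0],0],
    [[0,0,0],0],
    [[0,0,0],0],
    [[0,0,0],0],
    [[0,0,0],0],
    [[0,0,0],0],
    [[0,0,0],0],
    [[0,0,0],0],
    [[0,0,0],0],
    [[0,0,0],0],
    [[0,0,0],0],
    [[0,0,0],0]
  ]
}}

```text
t: 19.55
eef_pos: [0.5835, 0.0308, 0.0955]
tool_rot: [0.0, 0.999, 0.051, 0.001]
force: [-4.6, 0.2, 13.9]
opening: -0.003
finger_force: 7.0
```

Request:
{"method": "jog_arm", "body": {
  "targets": [
    [[0,0,-0.8],0],
    [[0,0,-2],0],
    [[0,0,-2.5],0],
    [[0,0,-2.5],0],
    [[0,0,-2.5],0],
    [[0,0,0],0],
    [[0,0,0],0]
  ]
}}

```text
t: 20.42
eef_pos: [0.5826, 0.0308, 0.1962]
tool_rot: [-0.0, 0.999, 0.051, -0.001]
force: [-0.8, -0.3, -0.5]
opening: 0.001
finger_force: 0.0
```

```bash
python3 - <<'E'
from m import *
where()
a=snap('scene');b=snap('side')
i=np.hstack([a['color'][150:350,180:420],b['color'][150:350,220:460]])
cv2.imwrite('pics/c9.png',cv2.resize(i,(800,333))[:,:,::-1])
E
```

```text
t 20.425 unit [-0.0302  0.0975  0.1962] yaw 5.81 F [-0.83 -0.29 -0.53] w [0.5826 0.0308 0.1962]
```

View pics/c9.png

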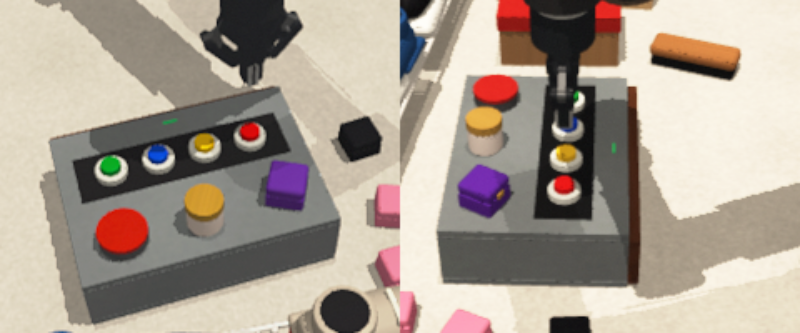

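All the keys are up (left crop, row from (110,165) to (250,132)). The drawer is flush, the tin, jar and box have not moved, and the arm is clear.

```bash
python3 -c "
from bench import r
print(r.job_done())"
```

```text
the job is handed in; nothing more can be done
None
```

I pushed the drawer fully shut, pressed blue to its stop and released it, then held red at its stop for just over 2 s and let go; no other key or loose item was touched, and the job was handed in at about 20 s.

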